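Load the large turbo rotor through the dust flap

ROBOT

A 6-joint arm with a two-finger parallel gripper is mounted at the origin on the work surface. World frame = base frame: x ahead of the robot, y to its left, z up, the work surface at z = 0. Lengths are in m, angles in rad, forces in N, time in s.
With the tool pointing down it reaches from about 0.3 to 0.875 m from the base axis. Payload 6.4 kg.
Tool frame: the origin (TCP) lies midway between the tips of the shut fingers; the grasp point (between the pads) lies 19 mm behind it; z points along the fingers, y is the line along which they close (so a half turn about z gives the same grasp; the last joint's range is limited). The gripper opens to 85 mm and grips with 20 to 120 N. Pads are 22 mm wide; open, the fingers measure 114 mm over their backs; the gripper's body (76 mm by 85 mm) begins 54 mm behind the grasp point. The pads swing forward as they close: fully open they stand 13 mm farther back than shut.
Start: joints at [1.085, 0.181, 1.607, -0, 1.354, -0.206], TCP at [0.159, 0.553, 0.231] pointing down, gripper open.
Joint ranges: [-2.99, 2.99], [-0.89, 2.07], [0.3, 2.58], [-1.14, 4.28], [0, 2.63], [-3.12, 3.12]. Speed limits (rad/s): [2.57, 2.57, 3.01, 3.14, 3.14, 3.14].

INTERFACE

Orientations are given as a unit quaternion [w, x, y, z].
In Python, from bench import sensors, vision, ctrl gives the robot as it stands.
- The arm moves only by the tool carry_out, never from a script. Its argument "deltas" is text: rows parted by semicolons, each of 7 numbers parted by spaces: the shift along the tool's x, y, z in mm, then the turn, a rotation vector about the tool's x, y, z in rad, then the closure, from 0 (fully open) to 1 (shut). In form: tx ty tz ax ay az claw; .... A call has 1 to 12 rows; each row is the pose to reach, as a shift and turn from the pose commanded when the call began, along the tool's axes at that moment; what a row does not reach only later rows make up. A row lasts 1/8 s, in which the tool goes at most 62.5 mm and 10.7 degrees, less where a joint would pass 70% of its speed; a pose out of reach is approached as far as the arm can. A call with a gripper value outside its range is refused whole. The fingers move at their own pace and stop on an object; the grip force is fixed at half the most. Time passes only in rows, so rows that repeat a pose let the fingers close. It gives the time, the measured TCP pose, the force, the opening and the grip force at its end, in the units of the state.
- sensors.get_obs(): the state, without advancing time (a new reading comes with each control period).
- vision.camera(name): name is "scene" or "top" or "wrist"; returns the picture (420x560x3 uint8, blue, green, red); there is no depth.
- vision.camera_model(name): a dict with "K" (3x3 intrinsics, pixels), "k1" (the pictures are not rectified: a ray, as slopes to the right and down, at radius r is drawn at 1 + k1 r^2 times it, then the intrinsics apply), "extrinsics" (4x4, takes a point from world to camera coordinates); the wrist camera has in their place "hand_eye" (4x4, takes a point from camera to tool coordinates, whose origin is the TCP and whose axes are the flange's). Camera axes: x right, y down, z forward; pixel columns grow to the right and rows downward; lengths in m; the calibration is good to about 2 mm. A picture is of the moment at which its call begins: read the wrist's pose just before it. camera_model takes no time and is no camera call.
- ctrl.hand_in(): hands the job in; it is judged then, once.
The state is a dict: "time_s": time; "q": joint angles; "dq": joint speeds; "joint_efforts": joint torques, N m; "eef_pos": TCP position; "eef_rot": TCP orientation; "wrist_force": force on the tool from outside, world axes, zero at the start; "torque": the same for the moment, N m; "opening": opening from 0.0 (shut) to 1.0 (fully open); "grasp_force": force on a finger pad.
Only numpy, scipy, OpenCV 4.12 (cv2) and the standard library are available. Lean on these libraries where they do the work, as an engineer would, in place of code of your own. Each camera call takes 0.05 s, during which the arm holds its last target. There are 200 camera calls.

TASK

Three turbo rotors hang shaft-down in the rack; take the one with the widest wheel and load it into the shaft inspection box: push its shaft straight down through the sprung dust flap in the port on top. Keep hold of it until its wheel rests flat on the port's collar (do not drop it in), then let go, so that it stays seated upright with the shaft holding the flap open. Leave the other two rotors, the tub and the screwdriver where they are.

Things in the scene. Friction and masses are not known exactly. Their poses are not given: they have to be found in the camera images.
- rotor_large: The rotor to load, bare steel, 0.34 to 0.5 kg: a bladed wheel 62 mm across and 16 mm thick, above it a plain round hub (the grip) 24 mm across and 45 mm tall, below it a round shaft 14 mm across and 75 mm long. Origin: centre of the wheel's flat underside, where the shaft begins; z up along the shaft's axis (hub top at z = +61 mm, shaft end at z = -75 mm). It hangs by its wheel in any of the rack's places.
- rotor_small: Bystander rotor of the same form, its wheel 44 mm across; hub, shaft, heights and origin as for the large one.
- rotor_tiny: Bystander rotor of the same form, its wheel 36 mm across; hub, shaft, heights and origin as for the large one.
- rack: Fixed rack, 80 mm (x) by 270 mm (y): two aluminium rails along its y axis, 24 mm apart, their tops 95 mm above the bench, on grey end plates. The rotors' shafts hang in the gap between the rails, at y = -85, 0 and +85 mm, and lift straight out; hub tops of hanging rotors are 156 mm above the bench. Origin: centre of its underside, on the bench.
- port (a point): Centre of the port's mouth, level with the top of its collar, 116 mm above the bench, on the fixed inspection box (blue box with grey top, 160 x 160 mm, top 110 mm high; the black square collar is 74 mm wide and stands 6 mm above that). The opening is 38 x 38 mm and free below for 105 mm. x and y lie along the box's sides, z up.
- flap (a joint): Angle of the dust flap, a 36 x 36 mm steel plate that fills the opening about 7 mm below the collar's top, hinged along the opening's +x edge (in the port's axes). 0 = shut (level), grows as it is pushed down into the box, at most 1.5 rad; a weak spring (about 0.5 N at its middle) shuts it. It leans on the shaft at about 1.2 rad once a centred rotor is in.
- tub: Bystander: open yellow plastic tub, 68 mm across, 55 mm tall, loose on the bench. Origin: centre of its underside.
- screwdriver: Bystander: red-handled screwdriver, about 0.2 m long and under 35 mm thick, lying loose across the bench, beyond the rack and the box as seen from the robot. Origin: its middle, on the bench.
- rotor_large_tip (a point): The centre of the large rotor's shaft end, 75 mm below its origin.
Things that resemble listed ones, but are neither listed nor needed, are in the scene too. What is shaped like the rotor_large but blue is not meant.

How it is judged:
By the outcome, as a careful person would: the job done as asked, in the order asked, and still so for the second after the job is handed in, with the robot touching nothing.
It also fails if it takes over 42 s, if anything falls off the work surface, if the arm or the gripper's body presses on something with over 40 N, if the wrist force passes 120 N, or if a joint passes its speed limit or range.

## Working session

There is one attempt and no reset: what is moved stays moved. The work goes in short steps, Python scripts to look and compute and a tool call to move; the robot and the scene stay as the last step left them, time stands still between calls to the robot, and variables do not carry over. Pictures are saved under pics/ and viewed, at most 10 in all, crops included, and the job is handed in when it is done.

Besides the shell and the picture viewer there is one more tool, called after "Call:" as name(argument=value, ...) on one line, values as JSON. carry_out: Moves the arm, as the interface text tells. Its arguments: {"type":"object","properties":{"deltas":{"type":"string"}},"required":["deltas"]}

```bash
mkdir -p pics
cat > h.py <<'E'
import numpy as np, cv2
from bench import sensors, vision, ctrl
from scipy.spatial.transform import Rotation as R
def pose():
    o=sensors.get_obs(); q=o["eef_rot"]
    T=np.eye(4); T[:3,:3]=R.from_quat([q[1],q[2],q[3],q[0]]).as_matrix(); T[:3,3]=o["eef_pos"]; return T
def cam2world(name,T=None):
    m=vision.camera_model(name)
    return (T@np.array(m["hand_eye"])) if name=="wrist" else np.linalg.inv(np.array(m["extrinsics"]))
def ray(name,uv,T=None):
    m=vision.camera_model(name); K=np.array(m["K"]); k1=m["k1"]
    p=cv2.undistortPoints(np.array([[uv]],float),K,np.array([k1,0,0,0.]))[0,0]
    W=cam2world(name,T); return W[:3,3], W[:3,:3]@np.array([p[0],p[1],1])
def onz(name,uv,z,T=None):
    o,d=ray(name,uv,T); return o+d*(z-o[2])/d[2]
def proj(name,P,T=None):
    m=vision.camera_model(name); K=np.array(m["K"]); E=np.linalg.inv(cam2world(name,T))
    c=E[:3,:3]@np.asarray(P,float)+E[:3,3]; s=c[:2]/c[2]; s=s*(1+m["k1"]*(s@s)); return K[:2,:2]@s+K[:2,2]
E
python3 - <<'E'
from h import *
T=pose(); print(T.round(3))
for n in ["top","scene","wrist"]:
    im=vision.camera(n); cv2.imwrite(f"pics/{n}0.png",im)
    m=vision.camera_model(n); print(n,np.array(m["K"]).round(1).tolist(),m["k1"],cam2world(n,T).round(3).tolist())
a=cv2.imread("pics/top0.png");
E
```

```text
[[-0.961  0.276 -0.001  0.158]
 [ 0.276  0.961 -0.002  0.552]
 [ 0.    -0.002 -1.     0.23 ]
 [ 0.     0.     0.     1.   ]]
top [[533.1, 0.0, 278.0], [0.0, 533.1, 205.2], [0.0, 0.0, 1.0]] -0.02924717250929888 [[0.01, -0.995, 0.096, 0.491], [-1.0, -0.011, -0.013, -0.009], [0.014, -0.096, -0.995, 1.09], [0.0, 0.0, 0.0, 1.0]]
scene [[437.6, 0.0, 279.8], [0.0, 437.6, 207.5], [0.0, 0.0, 1.0]] -0.1061556464097454 [[0.602, 0.607, -0.518, 1.032], [0.798, -0.461, 0.387, -0.353], [-0.004, -0.647, -0.762, 0.791], [0.0, 0.0, 0.0, 1.0]]
wrist [[293.4, 0.0, 275.6], [0.0, 293.4, 207.4], [0.0, 0.0, 1.0]] -0.018720513194413424 [[0.276, 0.917, 0.289, 0.083], [0.961, -0.262, -0.085, 0.574], [-0.002, 0.302, -0.953, 0.373], [0.0, 0.0, 0.0, 1.0]]
```

View pics/top0.png

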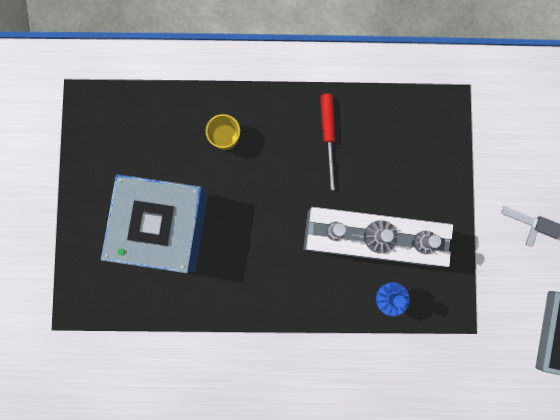

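View pics/scene0.png

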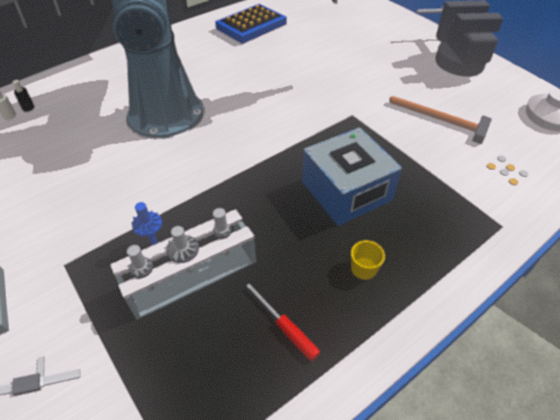

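The top view shows the rack with the large rotor in its middle place, with its wheel at about (380,236) and hub top at about (387,235). The blue decoy is at (393,299) and the collar's opening at (151,223). The scene view agrees: the middle rotor has the widest wheel.

Run:
```python
from h import *
im=cv2.imread("pics/top0.png"); hsv=cv2.cvtColor(im,cv2.COLOR_BGR2HSV)
# collar: dark square within box
def show(tag,mask,roi,z,minA=100):
    x0,y0,x1,y1=roi; m=np.zeros_like(mask); m[y0:y1,x0:x1]=mask[y0:y1,x0:x1]
    for c in cv2.findContours(m,cv2.RETR_EXTERNAL,cv2.CHAIN_APPROX_NONE)[0]:
        if cv2.contourArea(c)<minA: continue
        r=cv2.minAreaRect(c); b=np.array([onz("top",p,z)[:2] for p in cv2.boxPoints(r)])
        e=b[1]-b[0]; f=b[2]-b[1]
        print(tag,np.round(r[0],1),"centre",b.mean(0).round(4),"sides",np.linalg.norm(e).round(4),np.linalg.norm(f).round(4),"ang(deg)",np.degrees(np.arctan2(e[1],e[0])).round(1),np.degrees(np.arctan2(f[1],f[0])).round(1))
dark=((hsv[...,2]<70)*255).astype(np.uint8)
show("collar",dark,(120,192,184,256),0.116)
white=((hsv[...,2]>215)&(hsv[...,1]<40)).astype(np.uint8)*255
white=cv2.morphologyEx(white,cv2.MORPH_CLOSE,np.ones((25,25)))
show("rack",white,(295,195,465,275),0.095)
print("hole",onz("top",(151,223),0.116).round(4),"hub",onz("top",(387,235),0.156).round(4),"wheel",onz("top",(380,236),0.111).round(4))
c=cv2.resize(im[190:310,295:465],None,fx=4.4,fy=4.4,interpolation=cv2.INTER_CUBIC); cv2.imwrite("pics/rackcrop.png",c)
```

```text
collar [150.2 222.7] centre [0.5498 0.2118] sides 0.0721 0.0739 ang(deg) -6.9 -98.3
rack [385.8 237.2] centre [ 0.5287 -0.2246] sides 0.0791 0.293 ang(deg) -6.4 -96.0
hole [0.5491 0.2103 0.116 ] hub [ 0.5302 -0.2131  0.156 ] wheel [ 0.5301 -0.21    0.111 ]
```

View pics/rackcrop.png

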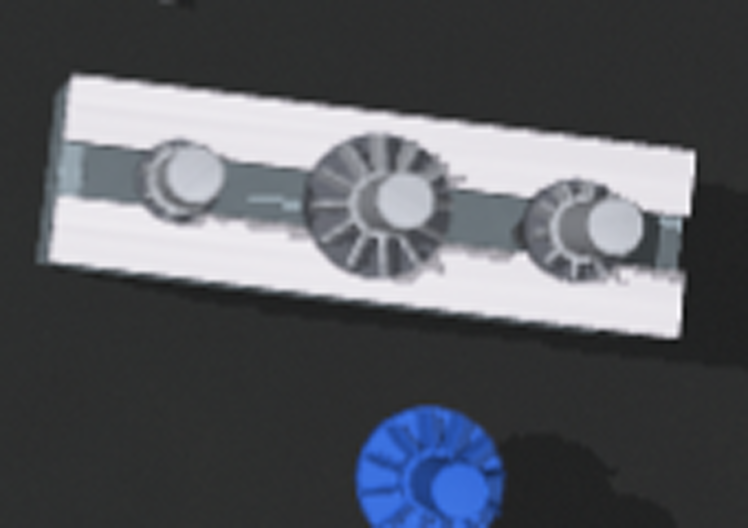

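Call:
carry_out(deltas="-284 -316 -40 0 0 0.7 0;-284 -316 -40 0 0 0.7 0;-284 -316 -40 0 0 0.7 0;-284 -316 -40 0 0 0.7 0;-284 -316 -40 0 0 0.7 0;-284 -316 -40 0 0 0.7 0;-568 -633 -40 0 0 1.4 0;-568 -633 -40 0 0 1.4 0;-568 -633 -40 0 0 1.4 0;-568 -633 -40 0 0 1.4 0;-568 -633 -40 0 0 1.4 0;-568 -633 -40 0 0 1.4 0")

```text
time_s: 1.65
eef_pos: [0.4858, -0.1227, 0.2702]
eef_rot: [-0.0, 0.745, 0.667, 0.0]
wrist_force: [0.9, 0.9, 0.3]
opening: 0.997
grasp_force: 0.0
```

Call:
carry_out(deltas="-85 53 0 0 0 0 0;-85 53 0 0 0 0 0;-85 53 0 0 0 0 0;-85 53 0 0 0 0 0")

```text
time_s: 2.15
eef_pos: [0.5283, -0.2102, 0.2697]
eef_rot: [-0.001, 0.745, 0.668, -0.0]
wrist_force: [-0.3, 0.4, 1.4]
opening: 0.995
grasp_force: 0.0
```

Run:
```python
from h import *
T=pose(); im=vision.camera("wrist"); np.save("T1.npy",T); print(T.round(4))
for P in [(.529,-.213,.156),(.529,-.213,.111)]:
    p=proj("wrist",P,T); print(p.round(1)); 
cv2.imwrite("pics/w1.png",im)
```

```text
[[ 0.1088  0.9941 -0.0011  0.5283]
 [ 0.9941 -0.1088  0.0011 -0.2102]
 [ 0.001  -0.0013 -1.      0.2697]
 [ 0.      0.      0.      1.    ]]
[277.9 206.6]
[277.6 193.9]
```

View pics/w1.png

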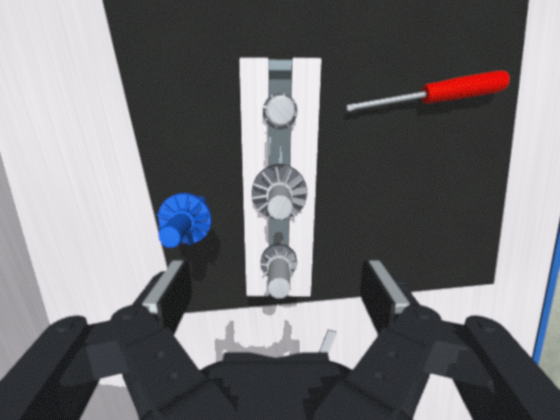

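The wrist view shows the large rotor's hub top at (280,207), about 2 px from the prediction, with its wheel at (279,193). The rack's rails run vertical in the image, so the gripper is square to them.

Run:
```python
from h import *
T=np.load("T1.npy"); im=cv2.imread("pics/w1.png"); g=cv2.cvtColor(im,cv2.COLOR_BGR2GRAY)
c=cv2.HoughCircles(cv2.GaussianBlur(cv2.resize(g[180:230,250:310],None,fx=4,fy=4),(5,5),0),cv2.HOUGH_GRADIENT,1,80,param1=80,param2=15,minRadius=38,maxRadius=64)
for x,y,r in c[0][:3]:
    uv=(250+x/4,180+y/4); P=onz("wrist",uv,.156,T); print(uv,r/4,P.round(4),"tool delta mm",(T[:3,:3].T@(P-T[:3,3])*1000).round(1))
P=onz("wrist",(279,193),.111,T); print("wheel",P.round(4),(T[:3,:3].T@(P-T[:3,3])*1000).round(1))
```

```text
(np.float32(279.875), np.float32(207.375)) 11.975 [ 0.5308 -0.214   0.156 ] tool delta mm [ -3.6   3.  113.7]
wheel [ 0.5306 -0.2122  0.111 ] [ -1.8   2.7 158.7]
```

Call:
carry_out(deltas="-3 3 40 0 0 0 0;-3 3 80 0 0 0 0;-3 3 120 0 0 0 0;-3 3 152 0 0 0 0;-3 3 152 0 0 0 0;-3 3 152 0 0 0 0;-3 3 152 0 0 0 0.7;-3 3 152 0 0 0 1;-3 3 152 0 0 0 1;-3 3 152 0 0 0 1;-3 3 152 0 0 0 1;-3 3 152 0 0 0 1")

```text
time_s: 3.7
eef_pos: [0.5316, -0.2144, 0.1188]
eef_rot: [0.0, 0.745, 0.668, 0.0]
wrist_force: [-1.4, 0.8, 5.5]
opening: 0.268
grasp_force: 58.8
```

Call:
carry_out(deltas="0 0 -30 0 0 0 1;0 0 -70 0 0 0 1;0 0 -120 0 0 0 1;0 0 -170 0 0 0 1;0 0 -170 0 0 0 1;0 0 -170 0 0 0 1")

```text
time_s: 4.45
eef_pos: [0.5306, -0.2137, 0.286]
eef_rot: [-0.002, 0.745, 0.668, -0.0]
wrist_force: [-0.7, 0.1, -5.2]
opening: 0.263
grasp_force: 59.9
```

Run:
```python
from h import *
T=pose(); print(T.round(4))
D=np.array([.5495,.211,T[2,3]])-T[:3,3]; print("delta tool mm",(T[:3,:3].T@D*1000).round(1))
```

```text
[[ 0.1089  0.9941 -0.0027  0.5306]
 [ 0.9941 -0.1089  0.0018 -0.2137]
 [ 0.0015 -0.0029 -1.      0.286 ]
 [ 0.      0.      0.      1.    ]]
delta tool mm [424.2 -27.4   0.7]
```

Call:
carry_out(deltas="20 -1 0 0 0 0 1;60 -4 0 0 0 0 1;105 -7 0 0 0 0 1;155 -10 0 0 0 0 1;205 -13 0 0 0 0 1;255 -16 0 0 0 0 1;305 -20 0 0 0 0 1;350 -23 0 0 0 0 1;390 -25 0 0 0 0 1;415 -27 0 0 0 0 1;424 -27 0 0 0 0 1;424 -27 0 0 0 0 1")

```text
time_s: 5.95
eef_pos: [0.5499, 0.2106, 0.2868]
eef_rot: [-0.001, 0.744, 0.668, -0.001]
wrist_force: [0.8, -0.9, -4.7]
opening: 0.269
grasp_force: 59.7
```

Call:
carry_out(deltas="0 0 0 0 0 0 1;0 0 0 0 0 0 1")

```text
time_s: 6.2
eef_pos: [0.5509, 0.2092, 0.2882]
eef_rot: [0.0, 0.745, 0.667, -0.0]
wrist_force: [0.2, -0.3, -4.6]
opening: 0.267
grasp_force: 59.7
```

Run:
```python
from h import *
T=pose(); np.save("T2.npy",T); print(T.round(4))
a=vision.camera("wrist"); b=vision.camera("scene"); cv2.imwrite("pics/w2.png",a); cv2.imwrite("pics/s2.png",b)
for P in [(.5495,.211,.116),(T[0,3],T[1,3],.187)]: print(proj("wrist",P,T).round(1),proj("scene",P).round(1))
p=proj("scene",(.5495,.211,.16)).astype(int); x,y=max(p[0]-90,0),max(p[1]-90,0)
s=cv2.resize(b[y:y+150,x:x+180],None,fx=2.6,fy=2.6,interpolation=cv2.INTER_CUBIC); print("scene crop",x,y)
w=a[:, :]; H=400
cv2.imwrite("pics/c2.png",np.hstack([cv2.resize(a[160:420,180:380],(308,400)),cv2.resize(s,(480,400))])[:, :800])
```

```text
[[ 1.102e-01  9.939e-01 -1.000e-04  5.509e-01]
 [ 9.939e-01 -1.102e-01 -2.000e-04  2.092e-01]
 [-2.000e-04 -1.000e-04 -1.000e+00  2.882e-01]
 [ 0.000e+00  0.000e+00  0.000e+00  1.000e+00]]
[275.  186.8] [351.5 155.8]
[276.7 207.8] [355.2 132. ]
scene crop 263 50
```

View pics/c2.png

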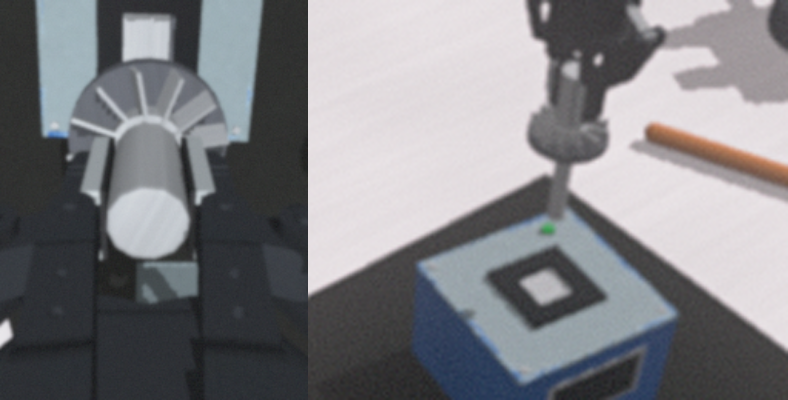

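The crops show the flap between wrist columns 260 and 294 (centre 277), in line with the hub at column 276. In the scene view the shaft tip and the port lie within about 1 px of where I predicted them. The rotor is lined up apart from about 1.5 mm in y, so I'll lower it in steps.

Call:
carry_out(deltas="2 0 25 0 0 0 1;2 0 50 0 0 0 1;2 0 65 0 0 0 1;2 0 75 0 0 0 1;2 0 85 0 0 0 1;2 0 95 0 0 0 1;2 0 105 0 0 0 1;2 0 115 0 0 0 1;2 0 125 0 0 0 1;2 0 133 0 0 0 1;2 0 138 0 0 0 1;2 0 138 0 0 0 1")

```text
time_s: 7.8
eef_pos: [0.5506, 0.2121, 0.1497]
eef_rot: [-0.0, 0.745, 0.668, -0.001]
wrist_force: [-0.9, 0.8, -5.0]
opening: 0.263
grasp_force: 59.6
```

Run:
```python
from h import *
T=pose(); print(T[:3,3].round(4))
a=vision.camera("wrist"); b=vision.camera("scene"); cv2.imwrite("pics/s3.png",b)
s=cv2.resize(b[110:210,290:410],(480,400),interpolation=cv2.INTER_CUBIC)
cv2.imwrite("pics/c3.png",np.hstack([cv2.resize(a[160:420,180:380],(308,400)),s]))
```

```text
[0.5506 0.2121 0.1497]
```

View pics/c3.png

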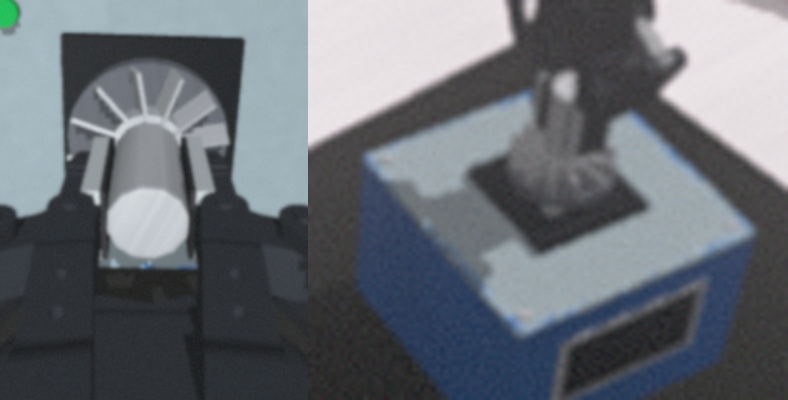

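The wheel is now about 10 mm above the collar and nearly centred: the wheel's centre is at crop column 148 and the collar's at 152, about 1.5 mm apart. The shaft is through the flap. I'll lower it slowly from here.

Call:
carry_out(deltas="0 1 3 0 0 0 1;0 1 5 0 0 0 1;0 1 7 0 0 0 1;0 1 8 0 0 0 1;0 1 8 0 0 0 1;0 1 8 0 0 0 1")

```text
time_s: 8.65
eef_pos: [0.5518, 0.2121, 0.1422]
eef_rot: [-0.0, 0.745, 0.668, -0.0]
wrist_force: [-0.6, 0.2, -5.2]
opening: 0.265
grasp_force: 59.6
```

Call:
carry_out(deltas="0 0 0.5 0 0 0 1;0 0 1 0 0 0 1;0 0 1 0 0 0 1")

```text
time_s: 9.02
eef_pos: [0.552, 0.2121, 0.1413]
eef_rot: [0.0, 0.745, 0.668, 0.0]
wrist_force: [-0.6, 0.6, -4.2]
opening: 0.269
grasp_force: 59.6
```

Call:
carry_out(deltas="0 0 0.5 0 0 0 1;0 0 1 0 0 0 1;0 0 1 0 0 0 1")

```text
time_s: 9.4
eef_pos: [0.5519, 0.2121, 0.1402]
eef_rot: [-0.0, 0.745, 0.668, -0.0]
wrist_force: [-1.7, -0.7, -4.0]
opening: 0.266
grasp_force: 59.6
```

Call:
carry_out(deltas="0 0 0.5 0 0 0 1;0 0 0.5 0 0 0 1;0 0 0.5 0 0 0 1")

```text
time_s: 9.78
eef_pos: [0.552, 0.2121, 0.1399]
eef_rot: [0.0, 0.745, 0.668, 0.0]
wrist_force: [-2.1, 0.7, -1.2]
opening: 0.266
grasp_force: 59.8
```

Call:
carry_out(deltas="0 0 0.5 0 0 0 1;0 0 0.5 0 0 0 1;0 0 0.5 0 0 0 1")

```text
time_s: 10.15
eef_pos: [0.552, 0.2121, 0.1399]
eef_rot: [0.0, 0.745, 0.668, 0.0]
wrist_force: [-4.6, -0.4, 5.3]
opening: 0.268
grasp_force: 60.1
```

Call:
carry_out(deltas="0 0 0.5 0 0 0 1;0 0 0.5 0 0 0 1;0 0 0.5 0 0 0 1")

```text
time_s: 10.52
eef_pos: [0.552, 0.2121, 0.1399]
eef_rot: [0.0, 0.745, 0.668, 0.0]
wrist_force: [-7.2, -1.1, 8.4]
opening: 0.26
grasp_force: 60.6
```

The tool stopped at z = 0.1399 m, where I expected it to seat, and the force has reversed, so the wheel is resting on the collar. Next I'll ease off the preload, open the gripper and retreat straight up.

Call:
carry_out(deltas="0 0 -0.7 0 0 0 1;0 0 -0.7 0 0 0 1;0 0 -0.7 0 0 0 0.8;0 0 -0.7 0 0 0 0.6;0 0 -0.7 0 0 0 0.3;0 0 -0.7 0 0 0 0;0 0 -0.7 0 0 0 0;0 0 -0.7 0 0 0 0;0 0 -0.7 0 0 0 0;0 0 -0.7 0 0 0 0")

```text
time_s: 11.78
eef_pos: [0.552, 0.2121, 0.1395]
eef_rot: [0.0, 0.745, 0.668, 0.0]
wrist_force: [0.1, 0.4, 0.6]
opening: 1.0
grasp_force: 0.0
```

Call:
carry_out(deltas="0 0 -15 0 0 0 0;0 0 -40 0 0 0 0;0 0 -80 0 0 0 0;0 0 -130 0 0 0 0;0 0 -150 0 0 0 0;-40 0 -150 0 0 0 0;-90 0 -150 0 0 0 0;-120 0 -150 0 0 0 0;-120 0 -150 0 0 0 0;-120 0 -150 0 0 0 0")

```text
time_s: 13.02
eef_pos: [0.5391, 0.0932, 0.2903]
eef_rot: [0.0, 0.745, 0.667, 0.001]
wrist_force: [-0.7, 0.2, 0.6]
opening: 0.997
grasp_force: 0.0
```

Run:
```python
from h import *
T=pose(); a=vision.camera("wrist"); b=vision.camera("scene"); t=vision.camera("top")
cv2.imwrite("pics/t4.png",t)
P=(.552,.212,.116); print(proj("wrist",P,T).round(0),proj("scene",(.552,.212,.177)).round(0),proj("top",(.552,.212,.177)).round(0))
r=lambda i,x,y,w,h:cv2.resize(i[y:y+h,x:x+w],(400,300),interpolation=cv2.INTER_CUBIC)
cv2.imwrite("pics/c4.png",np.vstack([np.hstack([r(a,0,0,560,420),r(b,290,90,120,90)]),np.hstack([r(t,90,160,140,105),r(t,0,0,560,420)])]))
```

```text
[276.  70.] [356. 135.] [142. 219.]
```

View pics/c4.png

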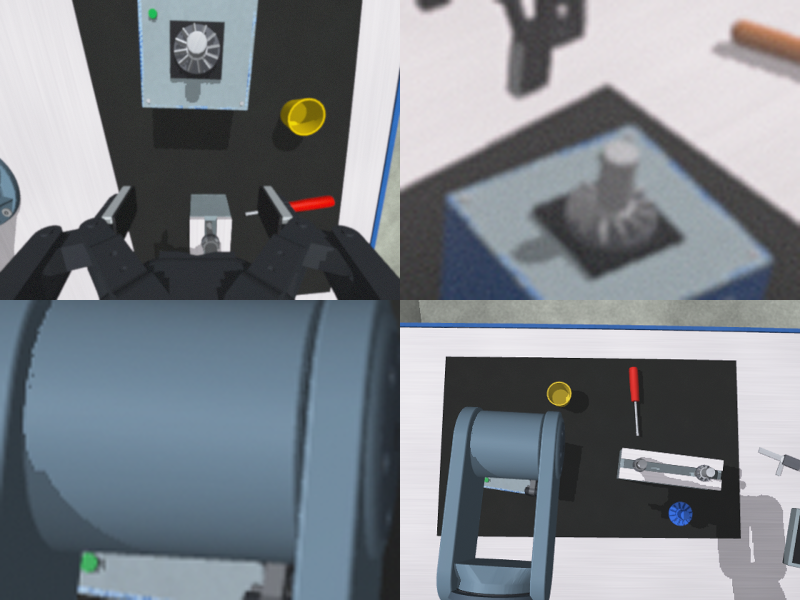

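The rotor sits upright and centred on the collar, at wrist crop (196,46) and scene crop (620,200). The other two rotors, the tub and the screwdriver haven't moved, and the gripper is clear.

```bash
python3 -c "
from bench import ctrl
print(ctrl.hand_in())"
```

```text
the job is handed in; nothing more can be done
None
```

The large rotor is seated upright on the port's collar with its shaft through the flap; I held it until the wheel rested on the collar, and the job was handed in at about 13 s with the other items unmoved.

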